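# Clip the washed grater back onto its catch box

### The job

The grater from the small wire drainer is dry: clip it back onto its white catch box. With the teeth up, hook its broad tongue under the lip of the box and press the other end down until the spring catch snaps over it and the grater sits level on the box; leave the smooth storage lid standing in the drainer.

Things in the scene. Friction and masses are not known exactly. Their poses are not given: they have to be found in the camera images.
- grater: Flat grater, white frame round a steel sheet with raised teeth, 108 x 58 x 12 mm (own x, y, z), with a 14 mm long, 6 mm thick tongue at each end, flush with the underside. Origin: centre of the underside; z out of the toothed top. Starts standing on a long edge in one place of the drainer, teeth away from the robot, top edge 76 mm high, its upper 25 mm clear of the wires. 90 g.
- hook_tip (a point): Tip of the grater's broad tongue (40 mm wide, 34 mm at the tip, 6 mm thick), the end that hooks under the lip: own x = +68 mm, z = +3 mm. It points to the robot's left at the start.
- catch_tip (a point): Tip of the grater's narrow tongue (24 mm wide, 6 mm thick), the end that snaps under the spring catch: own x = -68 mm, z = +3 mm.
- lid: Smooth closed white storage lid of the same outline, size, origin and axes as the grater, but without steel or teeth; stands likewise in the drainer's other place, 60 mm from the grater. Not needed: leave it there.
- box: White open catch box, 128 x 54 mm, held fast by its non-slip foot. Origin: centre of its underside; z up; x points to its lip end, away from the robot. Seat: the walls' top edge, 44 mm high. The clipped grater's axes agree with the box's. At the -x end two flared ears, 28 mm apart at the seat and wider above, up to 10 mm over the seat, guide the narrow tongue.
- box_seat (a point): Centre of the seat plane of the box, 44 mm above the worktop: where the grater's origin belongs.
- box_stop (a point): On the stop wall under the lip (box x = 69 mm, 3 mm above the seat); the tip of the broad tongue comes within 1 to 2 mm of it. The lip overhangs from x = 60 mm to the wall, underside 10 mm and top 13.5 mm above the seat; cheeks 46 mm apart on either side. The broad tongue must enter from the -x side, tilted with the catch end 18 mm or more above the seat.
- box_catch (a joint): Spring catch at the box's -x end: upright tongue 20 mm wide at box x = -71.5 mm, top 15 mm above the seat; its nose reaches in to x = -65 mm, ramped above, undercut below, just clear of the seated 6 mm tongue. Angle in rad: 0 upright, about 0.06 when pushed outward; springs back. Snapping past it takes about 7 N on the grater's end; a grater just laid on it stays 11 mm too high there.
- rack: Small fixed wire drainer on a grey drip tray, 132 x 124 mm. Origin: centre of its underside, z up. Two standing places along its y, at x = -30 mm and x = +30 mm, each between two wire hoops 49 mm high with 14.6 mm between the wires; the covers stand on rails 18 mm above the worktop. The worktop between the drainer and the robot is free.

How it is judged (in metres and radians):
At the end, for the whole second after the job is handed in: Grater teeth up, level within 0.03 rad on the box, broad tongue under the lip, within 4 mm along, 5 mm across and 3 mm in height of its seat, turned under 0.06 rad; spring catch back over the narrow tongue (below 0.03 rad); all at rest; lid within 30 mm of its start (angle between grater's own z axis and vertical below 0.03 rad and x of grater in the frame of box between -0.004 and 0.004 m and y of grater in the frame of box between -0.005 and 0.005 m and z of grater in the frame of box between 0.042 and 0.047 m and x of hook_tip in the frame of box above 0.063 m and angle between the x axis of grater and the x axis of box, either way round below 0.06 rad and value of joint box_catch below 0.03 rad and linear speed of grater below 0.01 m/s and distance of lid from where it was at the start of the episode below 0.03 m); the robot touches nothing.
It fails at once if the storage lid is taken or knocked out of its place in the drainer (moved more than 30 mm) (distance of lid from where it was at the start of the episode above 0.03 m).
It also fails if it takes over 61 s, if anything falls off the work surface, if the arm or the gripper's body presses on something with over 40 N, if the wrist force passes 120 N, or if a joint passes its speed limit or range.

### The arm

A 6-joint arm with a two-finger parallel gripper is mounted at the origin on a cart in front of the work surface, level with it; the furniture and walls round the work are solid. World frame = base frame: x ahead of the robot, y to its left, z up, the work surface at z = 0. Lengths are in m, angles in degrees, forces in N, time in s.
With the tool pointing down it reaches from about 0.4 to 0.925 m from the base axis. Payload 12.5 kg.
Tool frame: the origin (TCP) lies at the very end of the fingers, on their centre line; the grasp point (between the pads) lies 19 mm behind it; z points along the fingers, y is the direction in which the jaws open and shut (so a half turn about z gives the same grasp; the last joint's range is limited). The gripper opens to 95 mm and grips with 3 to 60 N. Pads are 20 mm wide; open, the fingers measure 119 mm over their backs; the gripper's body (75 mm by 180 mm) begins 59 mm behind the grasp point.
Start: joints at [-73.488, 28.126, 89.318, -0, 62.55, -6.05], TCP at [0.24, -0.577, 0.215] pointing down, gripper open.
Joint ranges: [-177.58, 177.58], [-47.91, 125.51], [2.72, 160], [-65.01, 245.01], [3.68, 167.84], [-153.87, 153.87]. Speed limits (degrees/s): [127.2, 127.2, 159.86, 180, 180, 180].

### API

Orientations are given as a 3x3 rotation matrix whose columns are the frame's x, y, z axes.
In Python, from plant import ctrl gives the robot as it stands.
- The arm moves only by the shell command python3 -m inch 'ROWS' [FORCE]. ROWS is JSON, a list that holds one entry, the list of rows, each a list of 5 numbers: the finger opening in mm, from 0 to 95.1, then the shift along the tool's x, y, z in mm, then the turn about the tool's z in degrees. A call has 1 to 8 rows; each row is the pose to reach, as a shift and turn from the pose commanded when the call began, along the tool's axes at that moment; what a row does not reach only later rows make up. A row lasts 1/12 s, in which the tool goes at most 41.7 mm and 7.16 degrees, less where a joint would pass 70% of its speed; a pose out of reach is approached as far as the arm can. A call with a gripper value outside its range is refused whole. The fingers move at their own pace and stop on an object; FORCE is the grip in N (left out, the last holds). Time passes only in rows, so rows that repeat a pose let the fingers close. It gives the time, the measured TCP pose, the force and the opening at its end, in the units of the state.
- ctrl.read_state(): the state, without advancing time (a new reading comes with each control period).
- ctrl.read_camera(name): name is "scene" or "top" or "wrist"; returns the picture (480x640x3 uint8, red, green, blue); there is no depth.
- ctrl.get_calibration(name): a dict with "K" (3x3 intrinsics, pixels), "T" (4x4, takes a point from camera to world coordinates). Camera axes: x right, y down, z forward; pixel columns grow to the right and rows downward; lengths in m; the calibration is good to about 2 mm. A picture is of the moment at which its call begins: read the wrist's pose just before it. get_calibration takes no time and is no camera call; for the wrist camera it gives the pose at the moment of the call.
- ctrl.close_job(): hands the job in, once; it reports no verdict.
The state is a dict: "t": time; "joint_pos": joint angles; "joint_velocities": joint speeds; "effort": joint torques, N m; "position": TCP position; "tcp_rot": TCP orientation; "contact_force": force on the tool from outside, world axes, zero at the start; "ft_torque": the same for the moment, N m; "finger_gap": finger opening in m.
Only numpy, scipy, OpenCV 4.12 (cv2) and the standard library are available. Lean on these libraries where they do the work, as an engineer would, in place of code of your own. Each camera call takes 0.05 s, during which the arm holds its last target.

## Working session

There is one attempt and no reset: what is moved stays moved. The work goes in short steps, Python scripts to look and compute and a shell command to move; the robot and the scene stay as the last step left them, time stands still between calls to the robot, and variables do not carry over. Pictures are saved under pics/ and viewed, and the job is handed in when it is done.

```bash
ls; mkdir -p pics
python3 - <<'E'
from plant import ctrl
import cv2
s=ctrl.read_state();print(s)
for n in("scene","top","wrist"):
    c=ctrl.get_calibration(n);print(n,c)
    cv2.imwrite(f"pics/{n}0.png",ctrl.read_camera(n)[:,:,::-1])
E
```

```text
pics
{'t': 0.0, 'joint_pos': array([-7.34871276e+01,  2.81627880e+01,  8.93507461e+01,  7.80477624e-04,
        6.25497638e+01, -6.04971297e+00]), 'joint_velocities': array([ 0.04675882, -0.01266544, -0.07739319,  0.12287113, -0.02301117,
       -0.01115862]), 'effort': array([-3.88577653e-03, -6.12656021e+01, -2.58182448e+01,  6.89772586e-02,
        4.82079468e-02, -9.24794858e-05]), 'position': array([ 0.23976714, -0.57690757,  0.21407276]), 'tcp_rot': array([[ 9.23463400e-01,  3.83686405e-01, -3.02416283e-04],
       [ 3.83686503e-01, -9.23462797e-01,  1.06262827e-03],
       [ 1.28445835e-04, -1.09733136e-03, -9.99999390e-01]]), 'contact_force': array([-0.55653386, -0.1655881 , -0.23866574]), 'ft_torque': array([-0.00468495, -0.00155843,  0.03366003]), 'finger_gap': 0.0953708823605037}
scene {'K': array([[455.38211671,   0.        , 322.23114032],
       [  0.        , 455.38211671, 239.49469473],
       [  0.        ,   0.        ,   1.        ]]), 'T': array([[ 9.92258367e-01,  1.06287591e-01, -6.42361429e-02,
         5.86890055e-01],
       [ 1.24187857e-01, -8.52706383e-01,
[... 349 characters left out ...]
   0.        ,   1.        ]]), 'T': array([[ 0.02669413, -0.99728667,  0.06860562,  0.4655046 ],
       [-0.9994667 , -0.02533522,  0.02060203, -0.12833965],
       [-0.01880799, -0.06911898, -0.99743111,  0.90276827],
       [ 0.        ,  0.        ,  0.        ,  1.        ]])}
wrist {'K': array([[410.26270054,   0.        , 317.10023191],
       [  0.        , 410.26270054, 244.13181781],
       [  0.        ,   0.        ,   1.        ]]), 'T': array([[ 0.38236187, -0.89398309, -0.23365281,  0.30515924],
       [-0.9240115 , -0.37033602, -0.09515242, -0.54923348],
       [-0.0014654 ,  0.25228054, -0.96765303,  0.38595798],
       [ 0.        ,  0.        ,  0.        ,  1.        ]])}
```

View pics/scene0.png

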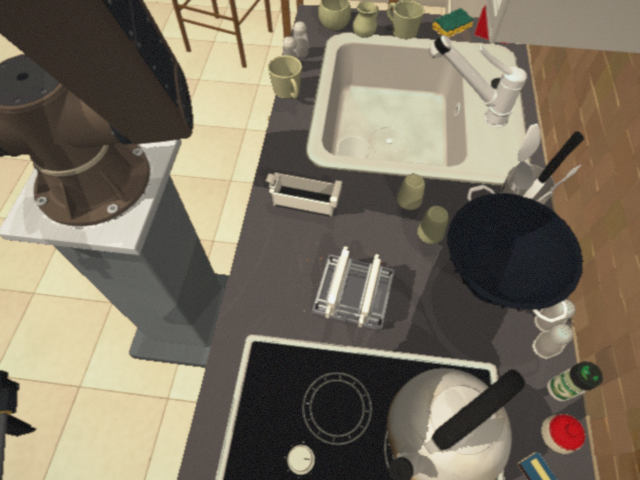

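View pics/top0.png

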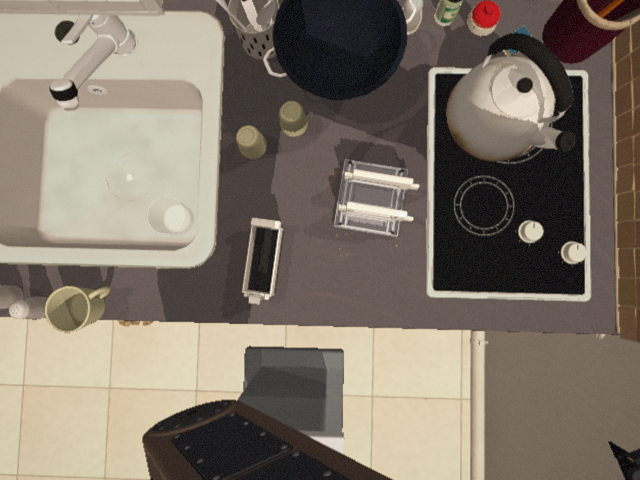

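View pics/wrist0.png

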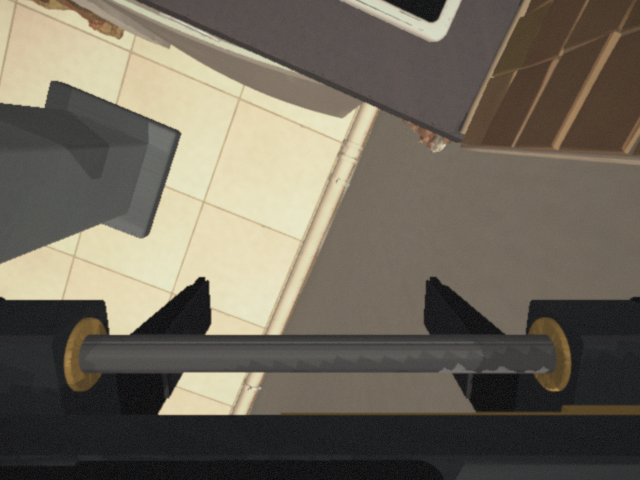

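The scene and top views show the box at top-view pixel (262,262), with its lip end up, away from the robot. The drainer is at (375,196), with the two covers at rows ~180 and ~212. I'll zoom in to tell the grater from the lid.

Run:
```python
import cv2,numpy as np
a=cv2.imread("pics/top0.png");b=cv2.imread("pics/scene0.png")
A=cv2.resize(a[145:315,230:430],None,fx=4,fy=3.5,interpolation=cv2.INTER_CUBIC)
cv2.imwrite("pics/topz.png",A)
cv2.imwrite("pics/scenez.png",cv2.resize(b[160:340,250:410],None,fx=4.5,fy=3.3,interpolation=cv2.INTER_CUBIC))
```

```text
(no output)
```

View pics/topz.png

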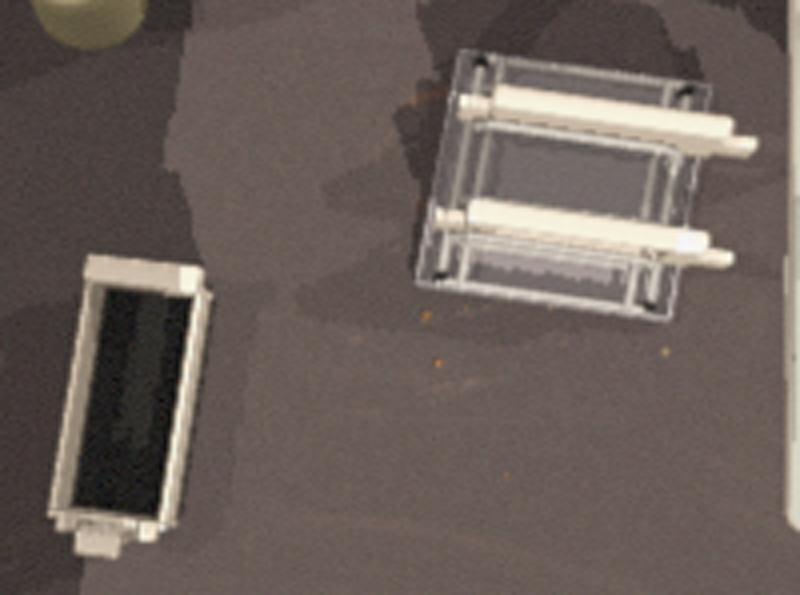

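View pics/scenez.png

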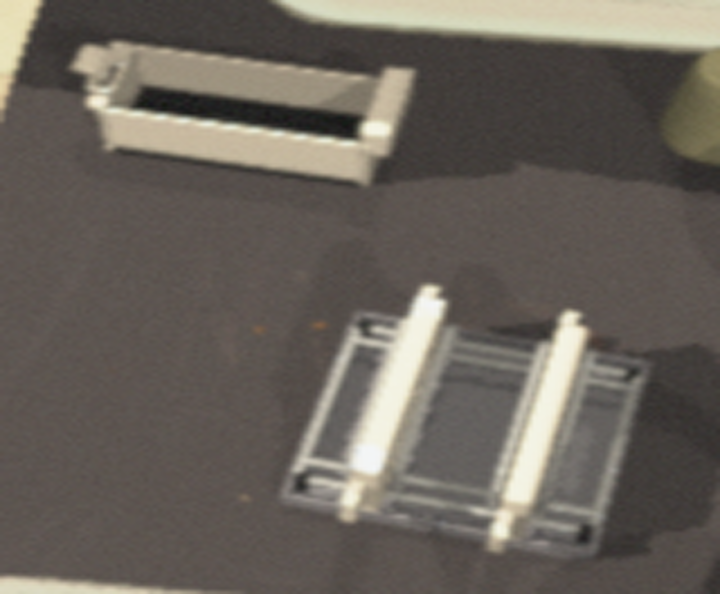

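The near cover is at zoomed-top pixels (435..735, 213..258) and the far one at (458..757, 104..146). The drainer and box are both turned a few degrees. The tooth sides aren't visible, so I'll compute positions and then use the wrist camera from beyond the covers.

```bash
cat > h.py <<'E'
import numpy as np,cv2
from plant import ctrl
def ray(cal,uv,z):
    K,T=cal["K"],cal["T"]
    d=T[:3,:3]@np.linalg.inv(K)@np.array([uv[0],uv[1],1.])
    return T[:3,3]+d*(z-T[2,3])/d[2]
def proj(cal,p):
    T=np.linalg.inv(cal["T"]);q=cal["K"]@(T@np.append(p,1))[:3];return q[:2]/q[2]
def snap(name,fn):
    c=ctrl.get_calibration(name);im=ctrl.read_camera(name)[:,:,::-1].copy();cv2.imwrite("pics/"+fn,im);np.savez("pics/"+fn[:-4]+".npz",**c);return c,im
def load(fn): return dict(np.load("pics/"+fn[:-4]+".npz"))
def st():
    s=ctrl.read_state();np.set_printoptions(precision=4,suppress=True);return s
def shift(goal,yawx=None):
    """shift in tool mm to goal TCP position from the measured pose; yawx: desired dir of tool x (deg world)"""
    s=st();R=np.array(s["tcp_rot"]);d=R.T@(np.array(goal)-s["position"])*1e3
    y=np.degrees(np.arctan2(R[1,0],R[0,0]));
    print("pos",s["position"],"toolx yaw %.2f"%y,"shift mm",d.round(1),"turn",None if yawx is None else round(-((yawx-y+180)%360-180),2),"t",s["t"])
E
python3 - <<'E'
from h import *
c=ctrl.get_calibration("top")
def z(u,v): return (u/4+230,v/3.5+145)
for n,p,h in [("near bodyL top",z(470,208),.076),("near bodyR top",z(709,238),.076),("near tipR",z(733,258),.05),("near tipL",z(436,217),.05),
 ("far bodyL",z(497,95),.076),("far bodyR",z(732,122),.076),("tray TL",z(461,50),.005),("tray TR",z(710,87),.005),("tray BL",z(417,283),.005),("tray BR",z(668,320),.005),
 ("box lip TL",z(88,258),.0575),("box lip TR",z(202,266),.0575),("wall BL",z(50,517),.044),("wall BR",z(172,527),.044),("catch L",z(75,552),.059),("catch R",z(118,556),.059)]:
    print(n,ray(c,p,h).round(4))
E
```

```text
near bodyL top [ 0.5794 -0.154   0.076 ]
near bodyR top [ 0.5667 -0.26    0.076 ]
near tipR [ 0.5596 -0.2751  0.05  ]
near tipL [ 0.5779 -0.1393  0.05  ]
far bodyL [ 0.6377 -0.1647  0.076 ]
far bodyR [ 0.6262 -0.2693  0.076 ]
tray TL [ 0.6773 -0.1498  0.005 ]
tray TR [ 0.6593 -0.2705  0.005 ]
tray BL [ 0.547  -0.1317  0.005 ]
tray BR [ 0.5297 -0.2523  0.005 ]
box lip TL [0.5516 0.0184 0.0575]
box lip TR [ 0.5487 -0.0337  0.0575]
wall BL [0.4166 0.0331 0.044 ]
wall BR [ 0.413  -0.0229  0.044 ]
catch L [0.3999 0.0184 0.059 ]
catch R [ 0.3985 -0.001   0.059 ]
```

```bash
R='[95,319,-221,-45,-55]'; python3 -m inch '[[[95,319,-221,-45,-55],[95,319,-221,-45,-55],[95,319,-221,-45,-55],[95,319,-221,-45,-55],[95,319,-221,-45,-55],[95,319,-221,-45,-55],[95,319,-221,-45,-55],[95,319,-221,-45,-55]]]'
python3 - <<'E'
from h import *
shift([.66,-.27,.26],83)
E
```

```text
t: 0.82
position: [0.4194, -0.2967, 0.2533]
tcp_rot: [[0.209, 0.978, -0.0], [0.978, -0.209, -0.0], [-0.0, -0.0, -1.0]]
contact_force: [0.8, -0.3, -0.0]
finger_gap: 0.0952
pos [ 0.4194 -0.2967  0.2533] toolx yaw 77.94 shift mm [ 76.4 229.7  -6.8] turn -5.06 t 0.8167
```

```bash
python3 -m inch '[[[40,76,230,-7,-5],[40,76,230,-7,-5],[40,76,230,-7,-5],[40,76,230,-7,-5],[40,76,230,-7,-5],[40,76,230,-7,-5],[40,76,230,-7,-5]]]'
python3 - <<'E'
from h import *
s=st();print(s["position"],s["t"])
snap("wrist","w1.png")
E
```

```text
t: 1.4
position: [0.6643, -0.2723, 0.2582]
tcp_rot: [[0.127, 0.992, 0.0], [0.992, -0.127, 0.001], [0.001, 0.0, -1.0]]
contact_force: [0.9, 0.1, 1.1]
finger_gap: 0.0542
[ 0.6643 -0.2723  0.2582] 1.4
```

View pics/w1.png

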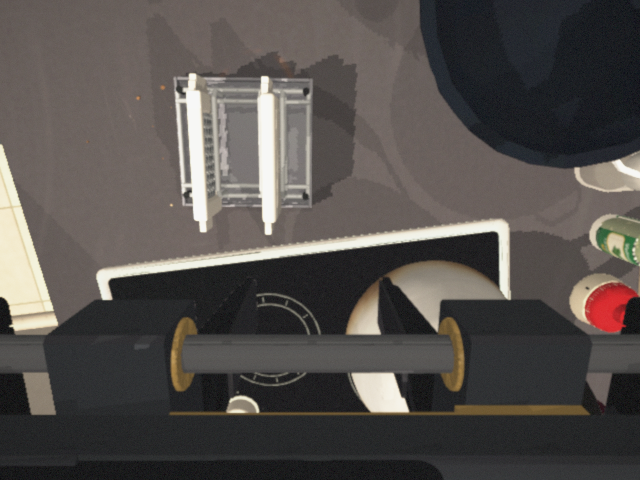

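The left cover in this view (cols 190-212, rows 75-230) shows a dark toothed face at (210,140), so the near cover is the grater. The far one, at col 268, is plain and is the lid. I'll zoom for a precise measurement.

Run:
```python
import cv2
b=cv2.imread("pics/w1.png")
cv2.imwrite("pics/w1z.png",cv2.resize(b[60:250,160:330],None,fx=4,fy=3,interpolation=cv2.INTER_CUBIC))
```

```text
(no output)
```

View pics/w1z.png

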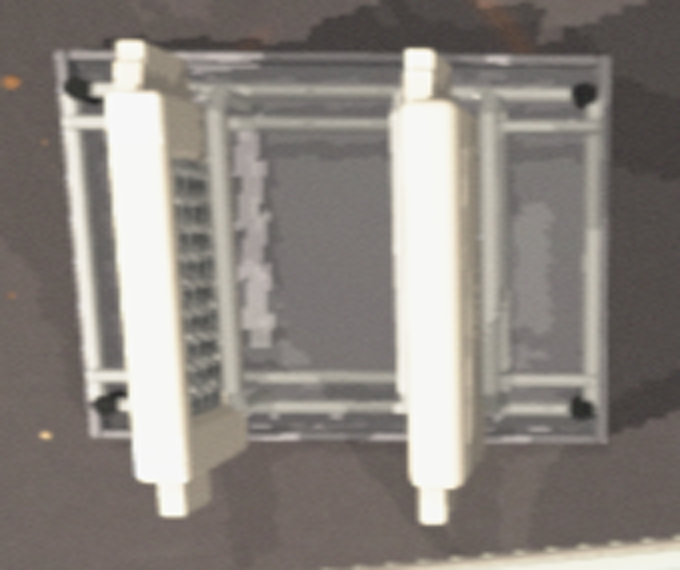

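Run:
```python
from h import *
c=load("w1.png")
P=[ray(c,(u/4+160,v/3+60),.076) for u,v in [(107,92),(160,90),(135,480),(190,480)]]
for p in P:print(p.round(4))
a=(P[0]+P[1])/2;b=(P[2]+P[3])/2
print("len",np.linalg.norm(a-b),"w",np.linalg.norm(P[0]-P[1]),np.linalg.norm(P[2]-P[3]),"ctr",(a+b)/2,"yaw",np.degrees(np.arctan2(*(a-b)[1::-1])))
for u,v in [(55,55),(608,55),(92,438),(605,440)]:print(ray(c,(u/4+160,v/3+60),.005).round(4))
shift([.573,-.207,.12],83)
```

```text
[ 0.5728 -0.1513  0.076 ]
[ 0.5836 -0.1522  0.076 ]
[ 0.5567 -0.2571  0.076 ]
[ 0.5687 -0.2586  0.076 ]
len 0.10724892815669756 w 0.010821452248762083 0.012079737687035135 ctr [ 0.57041585 -0.20477828  0.076     ] yaw 81.69715801515167
[ 0.5424 -0.1285  0.005 ]
[ 0.6753 -0.1457  0.005 ]
[ 0.5252 -0.2521  0.005 ]
[ 0.658 -0.27   0.005]
pos [ 0.6618 -0.2728  0.2582] toolx yaw 82.70 shift mm [ 53.9 -96.3 138.3] turn -0.3 t 1.45
```

```bash
python3 -m inch '[[[36,55,-98,110,0],[36,55,-98,110,0],[36,55,-98,110,0],[36,55,-98,110,0],[36,55,-98,110,0],[36,55,-98,110,0],[36,55,-98,110,0]]]'
python3 - <<'E'
from h import *
shift([.571,-.206,.054],82.3)
snap("wrist","w2.png")
E
```

```text
t: 2.03
position: [0.5703, -0.2076, 0.1512]
tcp_rot: [[0.13, 0.992, 0.002], [0.992, -0.13, -0.001], [-0.001, 0.002, -1.0]]
contact_force: [0.2, 0.7, -1.1]
finger_gap: 0.0356
pos [ 0.5703 -0.2076  0.1512] toolx yaw 82.54 shift mm [ 1.8  0.3 97.2] turn 0.24 t 2.0333
```

View pics/w2.png

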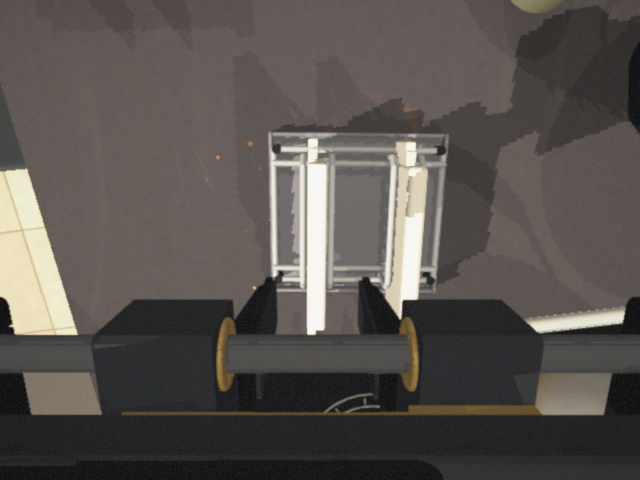

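The grater (col 317) lies centred between the fingers. Next I descend and grip.

```bash
python3 -m inch '[[[36,2,0,40,0],[36,2,0,75,0],[36,2,0,97,0],[36,2,0,97,0],[5,2,0,97,0],[5,2,0,97,0],[5,2,0,97,0],[5,2,0,97,0]]]' 20; python3 -m inch '[[[5,0,0,0,0],[5,0,0,-20,0],[5,0,0,-40,0],[5,0,0,-60,0],[5,0,0,-80,0],[5,0,0,-90,0]]]';python3 - <<'E'
from h import *
s=st();print(s["position"],s["t"],s["finger_gap"])
snap("wrist","w3.png")
E
```

```text
t: 2.75
position: [0.5708, -0.2052, 0.0548]
tcp_rot: [[0.129, 0.992, 0.003], [0.992, -0.129, -0.001], [-0.001, 0.003, -1.0]]
contact_force: [0.0, 0.8, 0.1]
finger_gap: 0.0149
t: 3.25
position: [0.5707, -0.205, 0.1459]
tcp_rot: [[0.129, 0.992, 0.003], [0.992, -0.129, -0.002], [-0.001, 0.003, -1.0]]
contact_force: [-0.1, -0.6, -0.7]
finger_gap: 0.0119
[ 0.5707 -0.205   0.1459] 3.25 0.011915973263024139
```

View pics/w3.png

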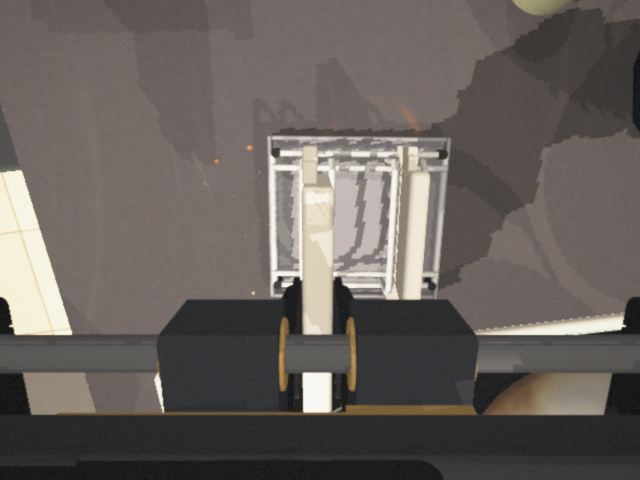

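```bash
python3 -m inch '[[[5,39,-127,0,55],[5,39,-127,0,55],[5,39,-127,0,55],[5,39,-127,0,55],[5,39,-127,0,55],[5,39,-127,0,55],[5,39,-127,0,55],[5,39,-127,0,55]]]'; python3 -m inch '[[[5,0,0,0,33],[5,0,0,0,33],[5,0,0,0,33],[5,0,0,0,33],[5,0,0,0,33],[5,0,0,0,33]]]'
python3 - <<'E'
from h import *
shift([.45,-.15,.041],-5.5)
snap("wrist","w4.png");snap("scene","s4.png")
E
```

```text
t: 3.97
position: [0.4489, -0.1495, 0.1426]
tcp_rot: [[0.89, 0.457, -0.0], [0.457, -0.89, 0.0], [-0.0, -0.0, -1.0]]
contact_force: [-0.3, -0.2, -1.4]
finger_gap: 0.0117
t: 4.47
position: [0.4489, -0.1495, 0.1425]
tcp_rot: [[0.995, -0.098, -0.001], [-0.098, -0.995, 0.0], [-0.001, -0.0, -1.0]]
contact_force: [-0.2, -0.1, -0.2]
finger_gap: 0.0122
pos [ 0.4489 -0.1495  0.1425] toolx yaw -5.64 shift mm [  1.3   0.4 101.5] turn -0.14 t 4.4667
```

View pics/w4.png

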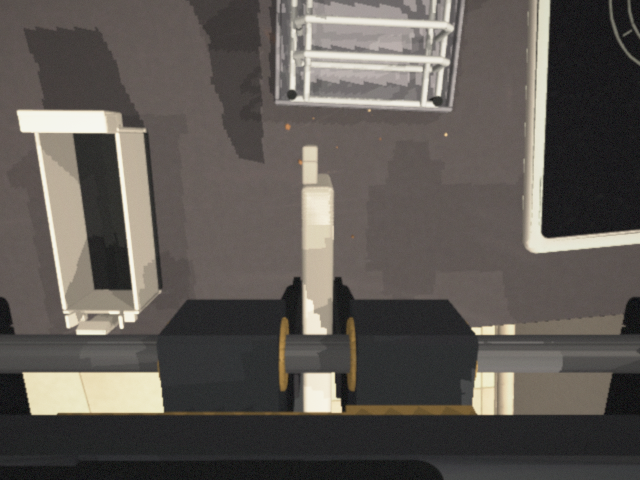

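View pics/s4.png

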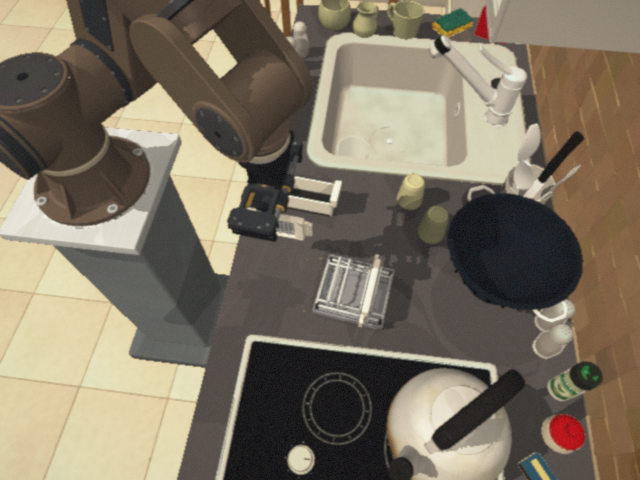

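The grater is held, with its teeth facing -y and visible in the scene view. In the wrist view the box is at cols 20-160, rows 110-330. I'll check the counter edge and measure the box in this picture.

Run:
```python
from h import *
b=cv2.imread("pics/w4.png")
cv2.imwrite("pics/w4z.png",cv2.resize(b[95:350,0:200],None,fx=4,fy=2.3,interpolation=cv2.INTER_CUBIC))
c=load("w4.png")
for p in [(480,325),(515,322),(600,315)]:print("edge",ray(c,p,0))
```

```text
edge [ 0.35460003 -0.27574555  0.        ]
edge [ 0.3544374  -0.30475425  0.        ]
edge [ 0.35378561 -0.37473183  0.        ]
```

View pics/w4z.png

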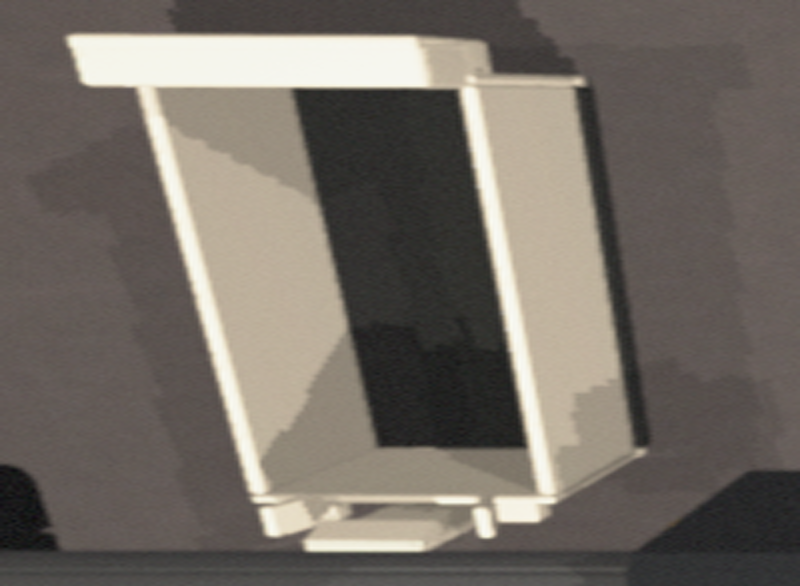

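Run:
```python
from h import *
c=load("w4.png")
z=lambda u,v:(u/4,v/2.3+95)
r={}
for n,p,h in [("lipnL",(82,86),.0575),("lipnR",(428,88),.0575),("lipfL",(67,35),.0575),("lipfR",(418,37),.0575),("wBL",(252,498),.044),("wBR",(553,496),.044),("wTL",(140,90),.044),("wTRo",(483,82),.044),("foot R far",(583,85),.0),("foot R near",(640,450),.0)]:
    r[n]=ray(c,z(*p),h);print(n,r[n].round(4))
for a,b in [("wBL","wTL"),("wBR","wTRo"),("lipnR","lipnL"),("wBR","wBL"),("lipfR","lipfL"),("foot R near","foot R far")]:
    d=r[b]-r[a];print(a,b,np.linalg.norm(d).round(4),np.degrees(np.arctan2(d[1],d[0])).round(2))
yaw=np.radians(-5.8);ex=np.array([np.cos(yaw),np.sin(yaw),0])
print((r["lipnL"]+r["lipnR"])/2-.060*ex, (r["wBL"]+r["wBR"])/2+.064*ex)
```

```text
lipnL [0.5398 0.0224 0.0575]
lipnR [ 0.5341 -0.0295  0.0575]
lipfL [0.5525 0.0211 0.0575]
lipfR [ 0.5468 -0.0309  0.0575]
wBL [0.4177 0.0363 0.044 ]
wBR [ 0.413  -0.0171  0.044 ]
wTL [0.5389 0.0229 0.044 ]
wTRo [ 0.5356 -0.0319  0.044 ]
foot R far [ 0.5355 -0.0299  0.    ]
foot R near [ 0.4113 -0.0159  0.    ]
wBL wTL 0.122 -6.33
wBR wTRo 0.1234 -6.88
lipnR lipnL 0.0522 83.72
wBR wBL 0.0536 85.0
lipfR lipfL 0.0523 83.74
foot R near foot R far 0.125 -6.44
[0.47725681 0.00255069 0.0575    ] [0.47903311 0.00316177 0.044     ]
```

```bash
python3 -m inch '[[[5,0,0,40,0],[5,0,0,75,0],[5,0,0,95,0],[5,0,0,101,0],[5,0,0,103,0],[5,0,0,104,0],[5,0,0,104,0]]]'; python3 -m inch '[[[5,0,0,0,0],[25,0,0,0,0],[25,0,0,0,0],[25,0,0,0,0],[25,0,0,0,0]]]'
```

```text
t: 5.15
position: [0.4496, -0.1498, 0.0399]
tcp_rot: [[0.996, -0.094, 0.001], [-0.094, -0.996, -0.001], [0.001, 0.001, -1.0]]
contact_force: [0.8, 0.6, -1.7]
finger_gap: 0.0118
t: 5.57
position: [0.4493, -0.1497, 0.0394]
tcp_rot: [[0.996, -0.095, 0.001], [-0.095, -0.996, -0.0], [0.001, 0.0, -1.0]]
contact_force: [0.4, -0.4, 0.4]
finger_gap: 0.0246
```

Run:
```python
from h import *
snap("wrist","w5.png")
```

```text
(no output)
```

View pics/w5.png

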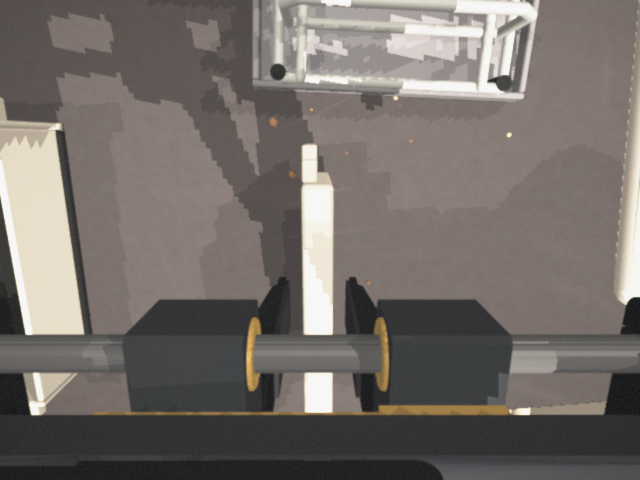

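It stands upright between the open fingers. I'll raise the tool, step round to the toothed side, and topple it.

```bash
python3 -m inch '[[[25,0,0,-20,0],[25,0,0,-40,0],[25,0,0,-40,0],[0,0,25,-40,0],[0,0,40,-40,0],[0,0,40,-40,0],[0,0,40,-25,0],[0,0,40,-9,0]]]'; python3 -m inch '[[[0,0,0,0,0],[0,0,-10,0,0],[0,0,-18,0,0],[0,0,-24,0,0],[0,0,-30,0,0],[0,0,-36,0,0],[0,0,-42,0,0],[0,0,-46,0,0]]]';python3 -m inch '[[[0,0,0,-15,0],[0,0,0,-60,0],[0,0,0,-100,0],[85,0,-5,-120,0],[85,0,-5,-120,0]]]';python3 - <<'E'
from h import *
snap("wrist","w6.png");snap("top","t6.png")
E
```

```text
t: 6.28
position: [0.4455, -0.1894, 0.0479]
tcp_rot: [[0.995, -0.096, 0.001], [-0.096, -0.995, -0.001], [0.001, 0.001, -1.0]]
contact_force: [0.3, 0.2, -1.3]
finger_gap: 0.0012
t: 6.95
position: [0.4499, -0.1428, 0.0483]
tcp_rot: [[0.996, -0.094, 0.0], [-0.094, -0.996, -0.0], [0.001, 0.0, -1.0]]
contact_force: [-0.0, 0.7, -0.7]
finger_gap: 0.0005
t: 7.37
position: [0.4518, -0.1387, 0.1724]
tcp_rot: [[0.996, -0.094, 0.007], [-0.094, -0.996, -0.003], [0.007, 0.002, -1.0]]
contact_force: [1.6, 0.1, 0.2]
finger_gap: 0.0089
```

View pics/w6.png

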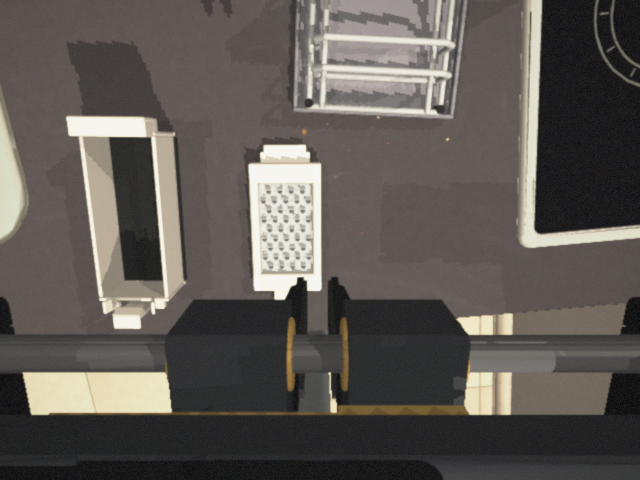

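View pics/t6.png

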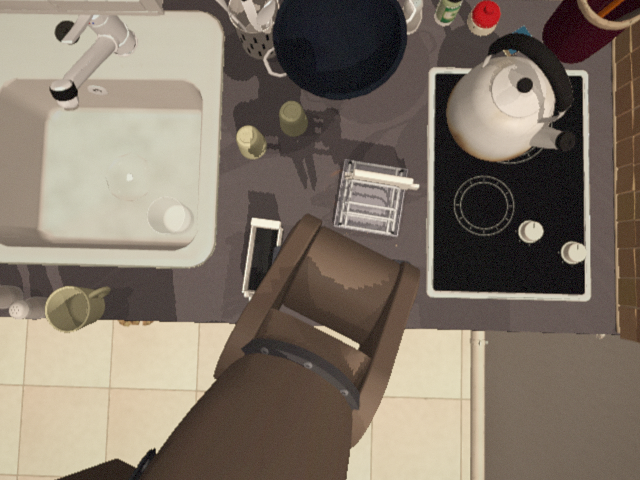

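The grater lies flat with the teeth up and the broad tongue away from the robot (wrist view, body cols 250-321, rows 163-291). I'll measure it.

Run:
```python
from h import *
b=cv2.imread("pics/w6.png")
cv2.imwrite("pics/w6z.png",cv2.resize(b[135:305,50:340],None,fx=2.75,fy=3.5,interpolation=cv2.INTER_CUBIC))
```

```text
(no output)
```

View pics/w6z.png

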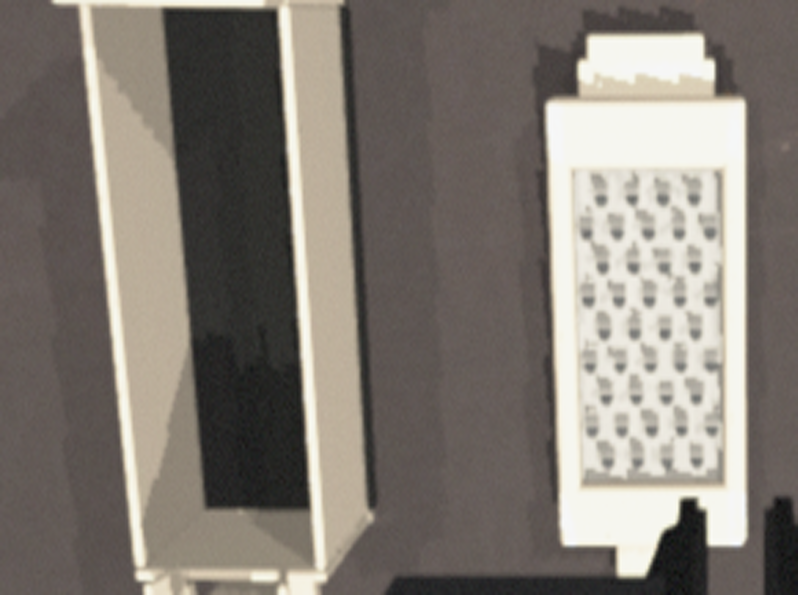

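Run:
```python
from h import *
c=load("w6.png")
z=lambda u,v:(u/2.75+50,v/3.5+135)
P=[ray(c,z(*p),.012) for p in [(547,98),(745,98),(562,546),(746,546)]]
for p in P:print(p.round(4))
d=(P[0]+P[1]-P[2]-P[3])/2;print("len",np.linalg.norm(d),"w",np.linalg.norm(P[0]-P[1]),np.linalg.norm(P[2]-P[3]),"ctr",sum(P)/4,"yaw",np.degrees(np.arctan2(d[1],d[0])))
B=[ray(c,z(*p),.044) for p in [(80,8),(292,8),(138,575),(326,575)]]
for p in B:print(p.round(4))
d=(B[0]+B[1]-B[2]-B[3])/2;yaw=np.arctan2(d[1],d[0]);print("boxyaw",np.degrees(yaw),np.linalg.norm(B[0]-B[1]),np.linalg.norm(B[2]-B[3]),(B[2]+B[3])/2+.064*d/np.linalg.norm(d))
L=[ray(c,p,.0575) for p in [(68,118),(157,119),(68,136),(157,136)]]
for p in L:print("lip",p.round(4))
print((L[2]+L[3])/2-.06*d/np.linalg.norm(d))
g=sum(P)/4;gy=np.radians(-4.5)
shift([.41,-.118,.07],-5)
```

```text
[ 0.5086 -0.089   0.012 ]
[ 0.5031 -0.1461  0.012 ]
[ 0.4008 -0.0789  0.012 ]
[ 0.3952 -0.1363  0.012 ]
len 0.10831091161171309 w 0.057337638660808245 0.057622222170330216 ctr [ 0.45191515 -0.11257722  0.012     ] yaw -5.281365353356985
[0.5391 0.0229 0.044 ]
[ 0.5338 -0.0314  0.044 ]
[0.4172 0.0357 0.044 ]
[ 0.412  -0.0175  0.044 ]
boxyaw -6.231441788865948 0.054560585490316275 0.05339497045189155 [0.47821268 0.00214127 0.044     ]
lip [0.5512 0.0199 0.0575]
lip [ 0.5449 -0.0392  0.0575]
lip [0.5398 0.0227 0.0575]
lip [ 0.534  -0.0371  0.0575]
[ 0.47727942 -0.00071067  0.0575    ]
pos [ 0.4502 -0.1384  0.1685] toolx yaw -5.41 shift mm [-42.1 -16.5  98.4] turn -0.41 t 7.4667
```

```bash
python3 -m inch '[[[80,-41,-26,100,0],[80,-41,-26,100,0],[80,-41,-26,110,0],[80,-41,-26,125,0],[80,-41,-26,128,0],[80,-41,-26,128,0]]]'
python3 - <<'E'
from h import *
shift([.412,-.109,.003],-5.3)
E
```

```text
t: 7.97
position: [0.4111, -0.1086, 0.0386]
tcp_rot: [[0.995, -0.095, -0.003], [-0.095, -0.996, 0.001], [-0.004, -0.001, -1.0]]
contact_force: [0.5, -0.2, 0.6]
finger_gap: 0.0562
pos [ 0.4111 -0.1086  0.0386] toolx yaw -5.44 shift mm [ 1.1  0.3 35.6] turn -0.14 t 7.9667
```

```bash
python3 -m inch '[[[80,0,0,0,0],[80,0,0,0,0],[80,0,0,0,0],[80,0,0,0,0],[80,0,0,0,0],[80,0,0,0,0]]]' 3
python3 - <<'E'
from h import *
shift([.412,-.109,.003],-5.3)
snap("wrist","w7.png")
E
```

```text
t: 8.47
position: [0.412, -0.109, 0.0404]
tcp_rot: [[0.995, -0.095, 0.001], [-0.095, -0.995, -0.0], [0.001, 0.0, -1.0]]
contact_force: [0.5, 0.4, 0.3]
finger_gap: 0.0799
pos [ 0.412  -0.109   0.0404] toolx yaw -5.44 shift mm [-0.  -0.  37.4] turn -0.14 t 8.4667
```

View pics/w7.png

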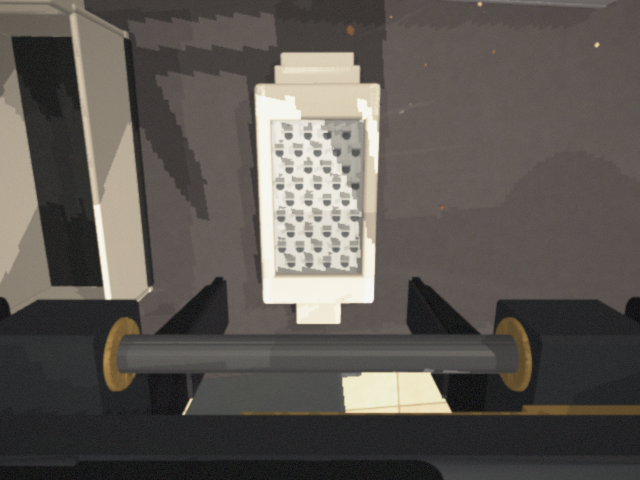

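The grater is centred between the fingers. I descend and grip lightly so it can pivot in the pads.

```bash
python3 -m inch '[[[80,0,0,20,0],[80,0,0,32,0],[80,0,0,37,0],[80,0,0,37,0],[50,0,0,37,0],[50,0,0,37,0],[50,0,0,37,0],[50,0,0,37,0]]]' 3; python3 -m inch '[[[50,0,0,0,0],[50,0,0,0,0],[50,0,0,0,0]]]'; python3 -m inch '[[[50,0,0,-4,0],[50,0,0,-8,0],[50,0,0,-12,0],[50,0,0,-16,0],[50,0,0,-20,0],[50,0,0,-20,0]]]';  python3 - <<'E'
from h import *
snap("wrist","w8.png"); snap("scene","s8.png")
b=cv2.imread("pics/s8.png");cv2.imwrite("pics/s8z.png",cv2.resize(b[150:260,200:360],None,fx=5,fy=5,interpolation=cv2.INTER_CUBIC))
E
```

```text
t: 9.18
position: [0.412, -0.109, 0.0035]
tcp_rot: [[0.996, -0.095, 0.001], [-0.095, -0.996, -0.0], [0.001, 0.0, -1.0]]
contact_force: [-0.5, 0.3, -0.3]
finger_gap: 0.0587
t: 9.43
position: [0.412, -0.109, 0.0033]
tcp_rot: [[0.996, -0.095, 0.001], [-0.095, -0.996, -0.0], [0.001, 0.0, -1.0]]
contact_force: [0.3, 0.7, 4.8]
finger_gap: 0.0577
t: 9.93
position: [0.412, -0.109, 0.0238]
tcp_rot: [[0.996, -0.095, 0.001], [-0.095, -0.996, -0.0], [0.001, 0.0, -1.0]]
contact_force: [-0.9, 0.3, -1.0]
finger_gap: 0.0581
```

View pics/w8.png

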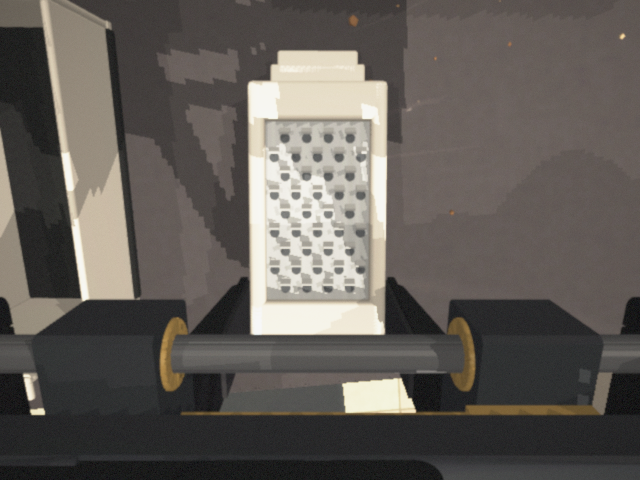

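View pics/s8z.png

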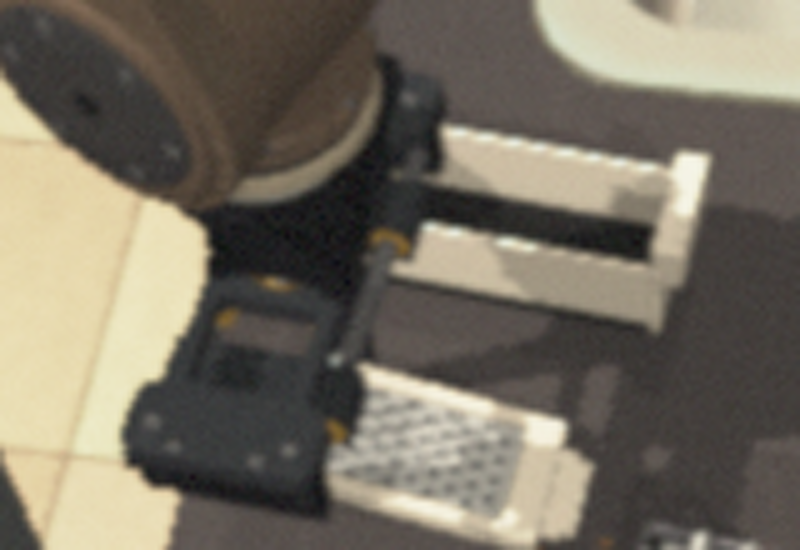

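Run:
```python
from h import *
b=cv2.imread("pics/w8.png")
cv2.imwrite("pics/w8z.png",cv2.resize(b[40:340,230:410],None,fx=4,fy=2,interpolation=cv2.INTER_CUBIC))
c=load("w8.png")
yaw=np.radians(-5.3)
def pts(th,x0,z0):
    # grip point own x=-40,z=6 at world grip; th tilt: catch end up
    g=np.array([.412,-.109,0]);ex=np.array([np.cos(yaw)*np.cos(th),np.sin(yaw)*np.cos(th),-np.sin(th)]);ey=np.array([-np.sin(yaw),np.cos(yaw),0]);ez=np.cross(ex,ey)
    o=g+np.array([0,0,z0])
    return [o+ex*(p[0]+.04)+ey*p[1]+ez*(p[2]-.006) for p in [(.054,.029,.012),(.054,-.029,.012),(-.054,.029,.012),(-.054,-.029,.012),(.068,.017,.006),(.068,-.017,.006)]]
for th in (0,5,8,10,12):
    z=.0265
    print(th,[proj(c,p).round(0).tolist() for p in pts(np.radians(th),0,z)])
```

```text
0 [[240.0, 72.0], [397.0, 72.0], [253.0, 338.0], [386.0, 337.0], [273.0, 35.0], [364.0, 34.0]]
5 [[244.0, 75.0], [393.0, 75.0], [253.0, 338.0], [386.0, 337.0], [276.0, 42.0], [361.0, 41.0]]
8 [[246.0, 78.0], [391.0, 77.0], [252.0, 338.0], [387.0, 337.0], [277.0, 46.0], [360.0, 46.0]]
10 [[248.0, 80.0], [389.0, 79.0], [252.0, 338.0], [387.0, 337.0], [278.0, 50.0], [359.0, 49.0]]
12 [[249.0, 82.0], [388.0, 81.0], [252.0, 337.0], [387.0, 337.0], [279.0, 53.0], [358.0, 53.0]]
```

View pics/w8z.png

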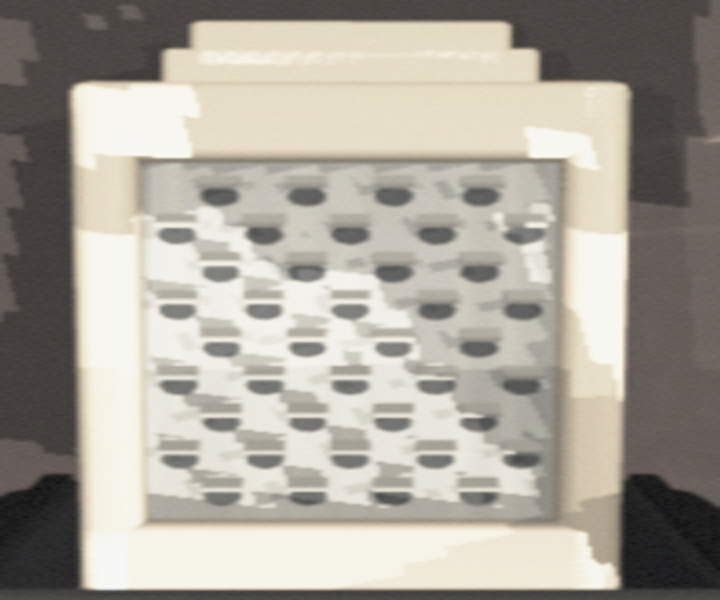

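The corner match (far corners at (248,82) and (388,82), tips at row 51) gives a tilt of about 11°, with the hook end still on the worktop. That's the tilt the hooking needs. I lock the grip and lift.

```bash
python3 -m inch '[[[50,0,0,0,0],[50,0,0,0,0],[50,0,0,0,0],[50,0,0,-30,0],[50,0,0,-65,0],[50,0,0,-90,0],[50,0,0,-90,0]]]' 30; python3 -m inch '[[[50,-3,-40,0,1],[50,-3,-80,0,1],[50,-3,-118,0,1],[50,-3,-118,0,1],[50,-3,-118,0,1]]]'
python3 - <<'E'
from h import *
shift([.4203,.0088,.069],-6.3)
snap("wrist","w9.png")
b=cv2.imread("pics/w9.png")
cv2.imwrite("pics/w9z.png",cv2.resize(b[40:340,190:450],None,fx=3,fy=2,interpolation=cv2.INTER_CUBIC))
E
```

```text
t: 10.62
position: [0.4132, -0.1094, 0.1166]
tcp_rot: [[0.996, -0.095, 0.005], [-0.095, -0.996, -0.002], [0.006, 0.002, -1.0]]
contact_force: [-0.8, 0.4, -0.9]
finger_gap: 0.058
t: 11.03
position: [0.4196, 0.0105, 0.1124]
tcp_rot: [[0.994, -0.108, -0.001], [-0.108, -0.994, 0.0], [-0.001, 0.0, -1.0]]
contact_force: [0.3, -0.3, -0.5]
finger_gap: 0.0577
pos [0.4196 0.0105 0.1124] toolx yaw -6.20 shift mm [ 0.9  1.6 43.4] turn 0.1 t 11.0333
```

View pics/w9.png

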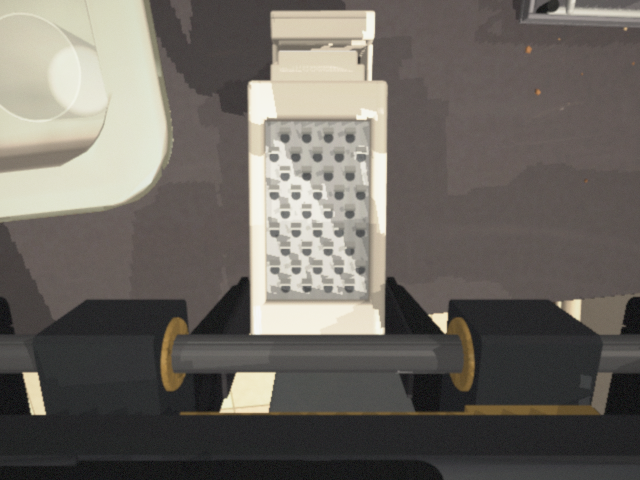

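View pics/w9z.png

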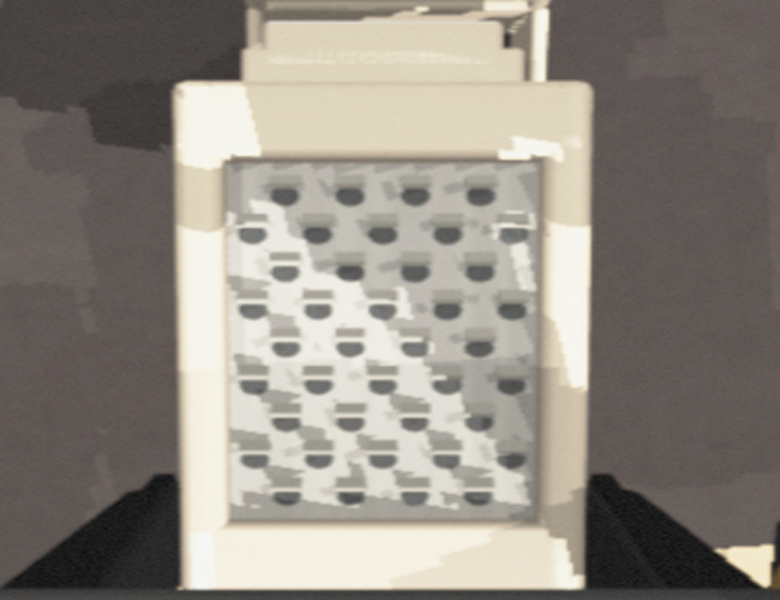

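The tilt is unchanged (far corners still at row 82). The lip is at rows 11-40, cols 271-375. I'll re-measure the box relative to the grater here.

Run:
```python
from h import *
c=load("w9.png")
q=[ray(c,p,.0575) for p in [(271,12),(375,11),(271,39),(373,39)]]
for p in q: print(p.round(4))
yaw=np.radians(-6.2);ex=np.array([np.cos(yaw),np.sin(yaw),0]);ey=np.array([-ex[1],ex[0],0])
m=(q[2]+q[3])/2;print("seat est",m-.06*ex, "using far edge 71.5:",(q[0]+q[1])/2-.0725*ex)
d=q[1]-q[0];print("lip yaw",np.degrees(np.arctan2(d[0],-d[1])), np.linalg.norm(d))
# grater y-centre via tongue tip corners, z= TCP z -.018
t=[ray(c,p,.1124-.018) for p in [(190+265/3,51),(190+502/3,51)]];print("tip",t,((t[0]+t[1])/2-np.array([.4196,.0105,0]))@ex)
g=(t[0]+t[1])/2
for s in ([.478,.0025],[m[0]-.06*ex[0],m[1]-.06*ex[1]]):
    r=g-np.array([*s,0]);print("tip in box x,y",r@ex,r@ey)
```

```text
[0.5523 0.0199 0.0575]
[ 0.547  -0.0315  0.0575]
[0.5401 0.0216 0.0575]
[ 0.5345 -0.0296  0.0575]
seat est [0.47762882 0.0024997  0.0575    ] using far edge 71.5: [0.47757365 0.00203266 0.0575    ]
lip yaw -5.788584790374391 0.0517052991051564
tip [array([0.52699765, 0.01623437, 0.0944    ]), array([ 0.52331776, -0.01718296,  0.0944    ])] 0.10612551173767436
tip in box x,y 0.047203100596042956 0.0021361045992172277
tip in box x,y 0.04757207950508033 0.0021764926758281377
```

```bash
python3 -m inch '[[[50,0,2,20,0],[50,0,2,35,0],[50,0,2,43,0],[50,0,2,43,0],[50,0,2,43,0]]]'
python3 - <<'E'
from h import *
shift([.4405,.0066,.069],-6.2)
snap("wrist","w10.png");snap("scene","s10.png")
b=cv2.imread("pics/s10.png");cv2.imwrite("pics/s10z.png",cv2.resize(b[150:260,230:390],None,fx=5,fy=5,interpolation=cv2.INTER_CUBIC))
E
```

```text
t: 11.5
position: [0.4197, 0.0061, 0.0698]
tcp_rot: [[0.994, -0.114, -0.001], [-0.114, -0.994, 0.0], [-0.001, 0.0, -1.0]]
contact_force: [1.4, -0.2, -0.9]
finger_gap: 0.0576
pos [0.4197 0.0061 0.0698] toolx yaw -6.52 shift mm [20.7 -2.8  0.8] turn -0.32 t 11.5
```

View pics/w10.png

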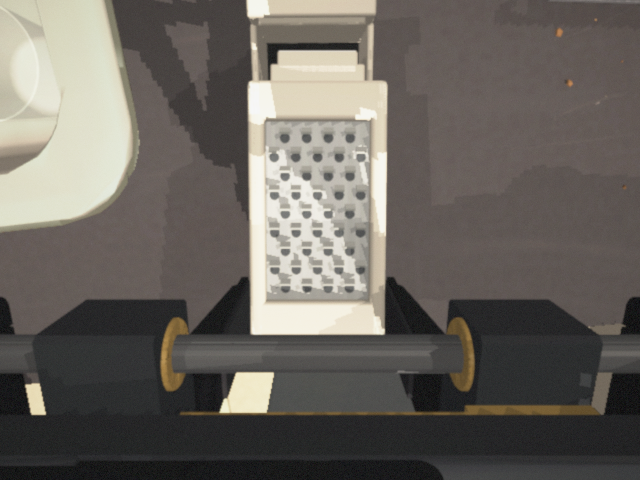

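View pics/s10z.png

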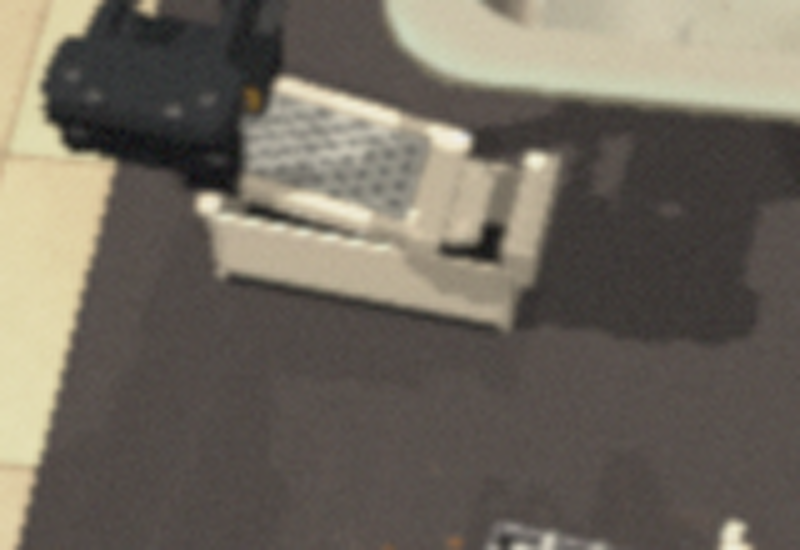

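The lip centre is at col 312 and the grater centre at col 318, so the grater is about 2.7 mm too far right. I correct that and start inserting.

```bash
python3 -m inch '[[[50,0,-3,1,-0.3],[50,3,-3,1,-0.3],[50,7,-3,1,-0.3],[50,7,-3,1,-0.3],[50,7,-3,1,-0.3]]]'
python3 - <<'E'
from h import *
shift([.4405,.0066,.069],-6.2)
c,b=snap("wrist","w11.png")
q=[ray(c,p,.0575) for p in []]
cv2.imwrite("pics/w11z.png",cv2.resize(b[0:150,220:420],None,fx=4,fy=4,interpolation=cv2.INTER_CUBIC))
E
```

```text
t: 12.02
position: [0.4274, 0.0091, 0.0691]
tcp_rot: [[0.994, -0.107, 0.0], [-0.107, -0.994, -0.0], [0.001, 0.0, -1.0]]
contact_force: [-0.8, -0.1, -0.6]
finger_gap: 0.0574
pos [0.4274 0.0091 0.0691] toolx yaw -6.13 shift mm [13.3  1.1  0.1] turn 0.07 t 12.0167
```

View pics/w11z.png

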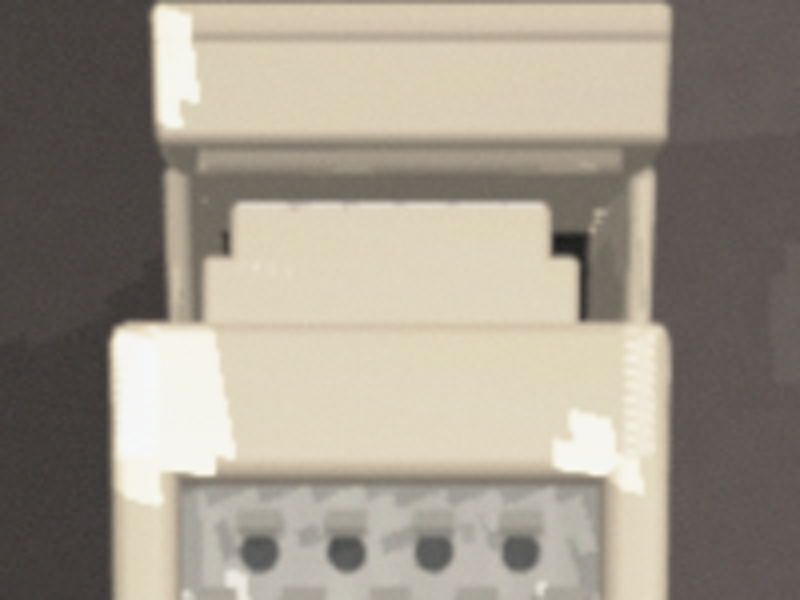

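The tongue centre is at zoom col 391 and the lip centre at 411, so the grater is now about 2 mm too far left. I correct +1.6 mm and push in.

```bash
python3 -m inch '[[[50,0,1.6,0,0],[50,0,1.6,0,0],[50,2,1.6,0,0],[50,4,1.6,0,0],[50,6,1.6,0,0],[50,8,1.6,0,0],[50,8,1.6,0,0],[50,8,1.6,0,0]]]'
python3 - <<'E'
from h import *
shift([.4405,.0066,.069],-6.2)
c,b=snap("wrist","w12.png")
cv2.imwrite("pics/w12z.png",cv2.resize(b[0:150,220:420],None,fx=4,fy=4,interpolation=cv2.INTER_CUBIC))
E
```

```text
t: 12.73
position: [0.435, 0.0066, 0.069]
tcp_rot: [[0.994, -0.107, 0.0], [-0.107, -0.994, -0.0], [0.0, 0.0, -1.0]]
contact_force: [-0.2, -0.5, -0.3]
finger_gap: 0.0576
pos [0.435  0.0066 0.069 ] toolx yaw -6.13 shift mm [ 5.5 -0.6 -0. ] turn 0.07 t 12.7333
```

View pics/w12z.png

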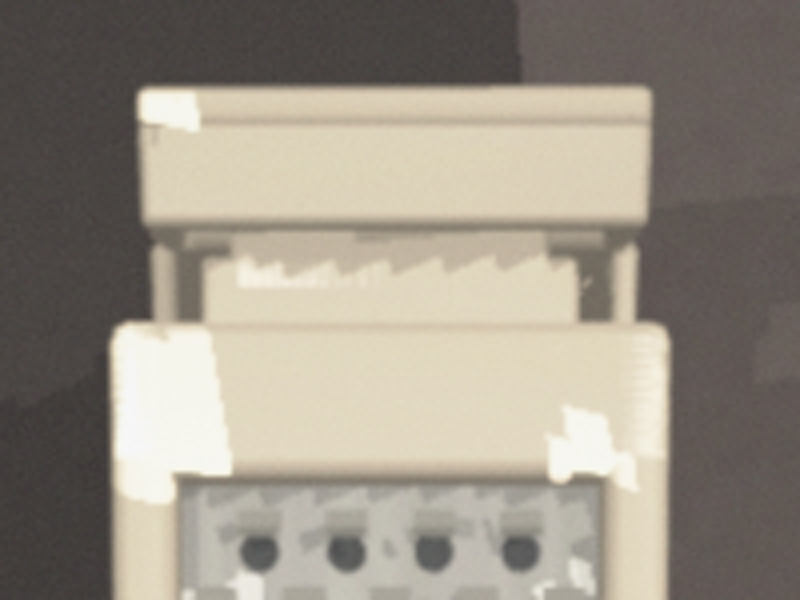

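The tongue is now centred (391 against lip 395) and entering under the lip. I continue to the stop.

```bash
python3 -m inch '[[[50,1,0,0,0],[50,2,0,0,0],[50,3,0,0,0],[50,4,0,0,0],[50,4,0,0,0],[50,4,0,0,0]]]'; python3 -m inch '[[[50,0.7,0,0,0],[50,0.7,0,0,0],[50,1.4,0,0,0],[50,1.4,0,0,0]]]'
```

```text
t: 13.28
position: [0.4389, 0.0062, 0.069]
tcp_rot: [[0.994, -0.107, 0.0], [-0.107, -0.994, -0.0], [0.0, 0.0, -1.0]]
contact_force: [-1.0, -0.2, -0.8]
finger_gap: 0.0575
t: 13.62
position: [0.4402, 0.0061, 0.069]
tcp_rot: [[0.994, -0.107, -0.0], [-0.107, -0.994, -0.0], [-0.0, 0.0, -1.0]]
contact_force: [-0.5, -0.6, -1.2]
finger_gap: 0.0576
```

```bash
python3 -m inch '[[[50,0.5,0,0,0],[50,0.5,0,0,0],[50,1,0,0,0],[50,1,0,0,0],[50,1,0,0,0]]]'; python3 -m inch '[[[50,0.5,0,0,0],[50,0.5,0,0,0],[50,1,0,0,0],[50,1,0,0,0],[50,1,0,0,0]]]'
```

```text
t: 14.03
position: [0.4404, 0.006, 0.0688]
tcp_rot: [[0.994, -0.107, -0.002], [-0.107, -0.994, 0.0], [-0.002, 0.0, -1.0]]
contact_force: [-4.8, 0.4, 1.2]
finger_gap: 0.0575
t: 14.45
position: [0.4404, 0.0061, 0.0687]
tcp_rot: [[0.994, -0.107, -0.004], [-0.107, -0.994, 0.0], [-0.004, -0.0, -1.0]]
contact_force: [-8.3, 0.5, 1.9]
finger_gap: 0.0576
```

Stop contact found (-8 N along x). I back off slightly, let the grater pivot down in a light grip, and then release it.

```bash
python3 -m inch '[[[50,-2,0,0,0],[50,-2,0,0,0],[50,-2,0,0,0]]]'; python3 -m inch '[[[50,0,0,0,0],[50,0,0,0,0],[50,0,0,0,0],[50,0,0,2,0],[50,0,0,4,0],[50,0,0,6,0],[50,0,0,8,0],[50,0,0,8,0]]]' 3;  python3 - <<'E'
from h import *
snap("wrist","w13.png");c,b=snap("scene","s13.png")
cv2.imwrite("pics/s13z.png",cv2.resize(b[150:260,230:390],None,fx=5,fy=5,interpolation=cv2.INTER_CUBIC))
E
```

```text
t: 14.7
position: [0.4403, 0.006, 0.069]
tcp_rot: [[0.994, -0.107, 0.0], [-0.107, -0.994, -0.0], [0.0, 0.0, -1.0]]
contact_force: [-2.3, -0.1, 0.0]
finger_gap: 0.0578
t: 15.37
position: [0.4399, 0.0061, 0.0605]
tcp_rot: [[0.994, -0.107, -0.001], [-0.107, -0.994, 0.0], [-0.001, 0.0, -1.0]]
contact_force: [-2.5, 0.4, 0.2]
finger_gap: 0.058
```

View pics/w13.png

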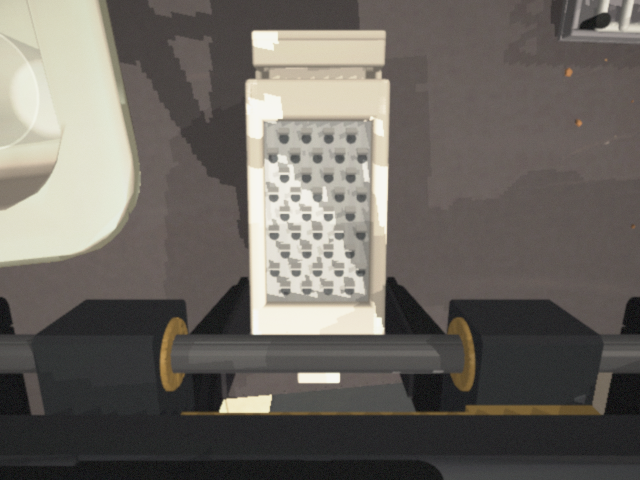

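View pics/s13z.png

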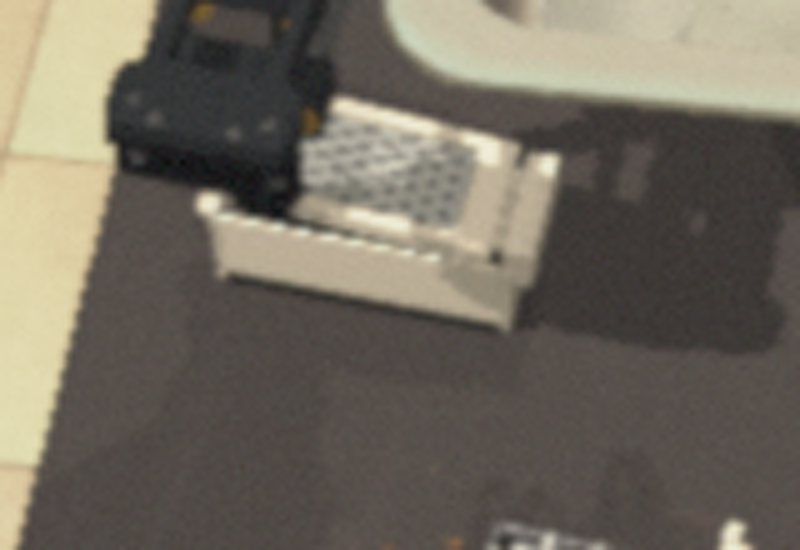

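The tongue is under the lip and the grater lies tilted over the catch, with no gap at the hook. I release it, raise the tool, and close the fingers for pressing.

```bash
python3 -m inch '[[[72,0,0,0,0],[72,0,0,0,0],[72,0,0,0,0],[72,0,0,0,0],[72,0,0,-20,0],[72,0,0,-50,0],[72,-7,0,-60,0],[0,-7,0,-60,0]]]' 20; python3 -m inch '[[[0,0,0,0,0],[0,0,0,0,0],[0,0,0,0,0],[0,0,0,0,0],[0,0,0,0,0],[0,0,0,0,0],[0,0,0,0,0],[0,0,0,0,0]]]';  python3 - <<'E'
from h import *
ex=np.array([np.cos(np.radians(-6.2)),np.sin(np.radians(-6.2))]);print(np.array([.4778,.0025])-.047*ex)
shift([.4311,.0076,.075],-6.2)
c,b=snap("wrist","w14.png");c,b=snap("scene","s14.png")
cv2.imwrite("pics/s14z.png",cv2.resize(b[150:260,230:390],None,fx=5,fy=5,interpolation=cv2.INTER_CUBIC))
E
```

```text
t: 16.13
position: [0.4335, 0.0068, 0.123]
tcp_rot: [[0.994, -0.107, 0.004], [-0.107, -0.994, -0.001], [0.004, 0.0, -1.0]]
contact_force: [0.3, 0.5, -0.8]
finger_gap: 0.0693
t: 16.8
position: [0.4332, 0.0068, 0.1209]
tcp_rot: [[0.994, -0.107, -0.0], [-0.107, -0.994, -0.0], [-0.0, 0.0, -1.0]]
contact_force: [-0.1, 0.7, 0.4]
finger_gap: 0.0174
[0.4310749  0.00757597]
pos [0.4332 0.0068 0.1209] toolx yaw -6.14 shift mm [-2.2 -0.6 45.9] turn 0.06 t 16.8
```

View pics/w14.png

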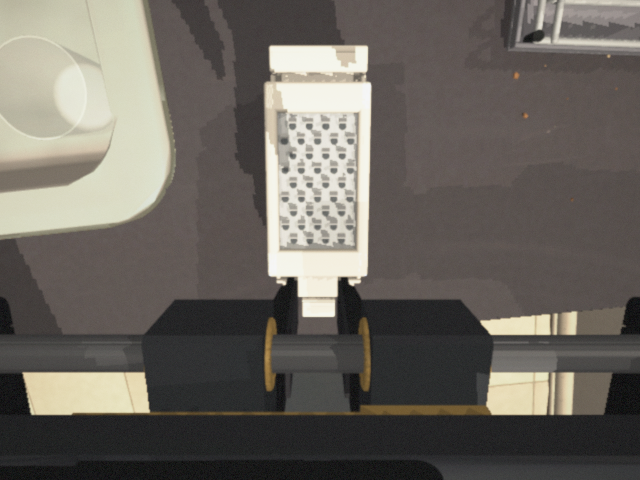

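View pics/s14z.png

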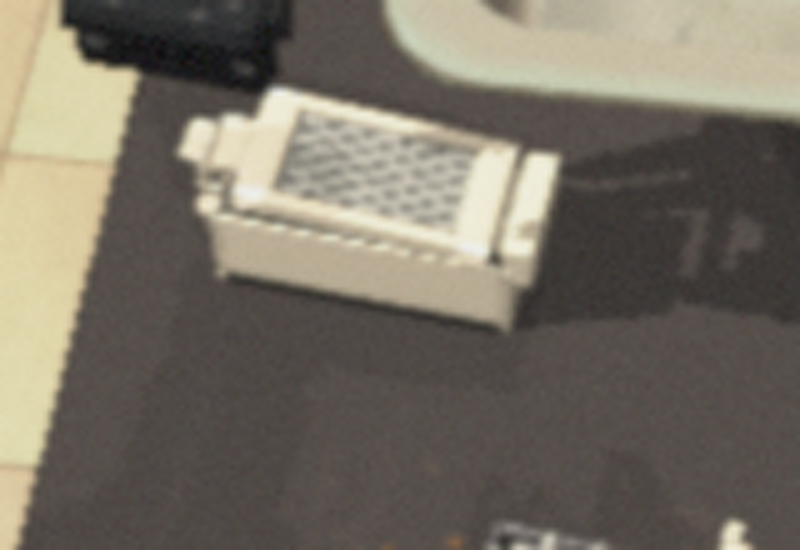

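The grater rests hooked under the lip (rows 45-80), with its narrow tongue lying on the catch, as expected. I press its near end down with the closed fingers.

```bash
python3 -m inch '[[[0,-2,-0.5,15,0],[0,-2,-0.5,30,0],[0,-2,-0.5,42,0],[0,-2,-0.5,48,0],[0,-2,-0.5,52,0],[0,-2,-0.5,54,0],[0,-2,-0.5,54,0]]]'; python3 -m inch '[[[0,0,0,2,0],[0,0,0,4,0],[0,0,0,6,0],[0,0,0,8,0],[0,0,0,9,0],[0,0,0,9,0]]]'
```

```text
t: 17.48
position: [0.4314, 0.0075, 0.067]
tcp_rot: [[0.994, -0.107, -0.0], [-0.107, -0.994, -0.0], [-0.0, 0.0, -1.0]]
contact_force: [-0.2, -0.2, 0.7]
finger_gap: 0.0003
t: 17.98
position: [0.4314, 0.0075, 0.0579]
tcp_rot: [[0.994, -0.107, 0.0], [-0.107, -0.994, -0.0], [0.0, 0.0, -1.0]]
contact_force: [0.3, 0.2, -0.2]
finger_gap: 0.0001
```

```bash
python3 -m inch '[[[0,0,0,1,0],[0,0,0,2,0],[0,0,0,3,0],[0,0,0,4,0],[0,0,0,4,0]]]'
python3 - <<'E'
from h import *
print(st()["contact_force"],st()["position"])
c,b=snap("wrist","w15.png")
E
```

```text
t: 18.4
position: [0.4315, 0.0075, 0.056]
tcp_rot: [[0.994, -0.107, 0.002], [-0.107, -0.994, -0.0], [0.002, 0.0, -1.0]]
contact_force: [-9.2, 0.5, 44.8]
finger_gap: 0.0004
[-9.2127  0.5027 44.8391] [0.4315 0.0075 0.056 ]
```

View pics/w15.png

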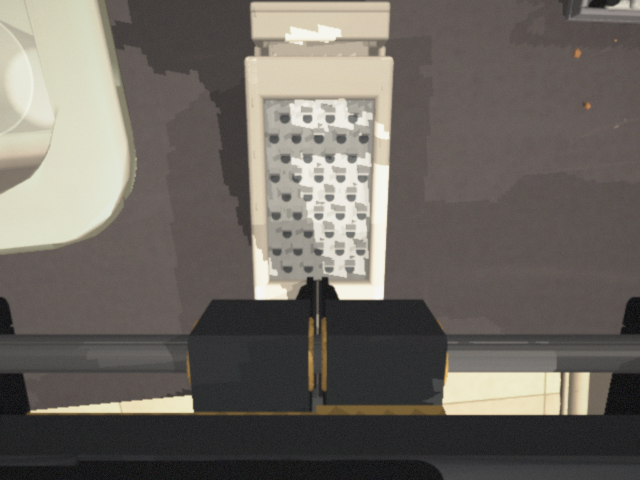

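The fingers bottomed at z = 0.056 m, which is the 44 mm seat plus 12 mm, so the grater is seated. I retract and check.

```bash
python3 -m inch '[[[0,0,0,-5,0],[0,0,0,-20,0],[0,0,0,-50,0],[0,-20,0,-85,0],[0,-20,0,-85,0],[0,-20,0,-85,0],[0,-20,0,-85,0]]]'
python3 - <<'E'
from h import *
print(st()["contact_force"],st()["position"])
c,b=snap("wrist","w16.png")
cv2.imwrite("pics/w16z.png",cv2.resize(b[20:320,200:440],None,fx=3,fy=2,interpolation=cv2.INTER_CUBIC))
c,b=snap("scene","s16.png")
cv2.imwrite("pics/s16z.png",cv2.resize(b[150:260,230:390],None,fx=5,fy=5,interpolation=cv2.INTER_CUBIC))
E
```

```text
t: 19.03
position: [0.4116, 0.0096, 0.1387]
tcp_rot: [[0.994, -0.107, 0.0], [-0.107, -0.994, -0.0], [0.0, 0.0, -1.0]]
contact_force: [-0.0, 0.4, 0.0]
finger_gap: 0.0004
[-0.0498  0.3936  0.0085] [0.4116 0.0096 0.1387]
```

View pics/w16z.png

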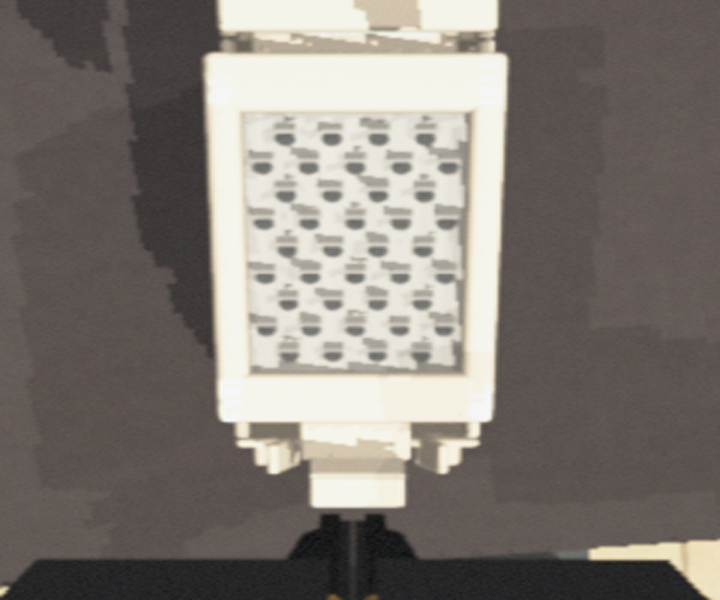

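View pics/s16z.png

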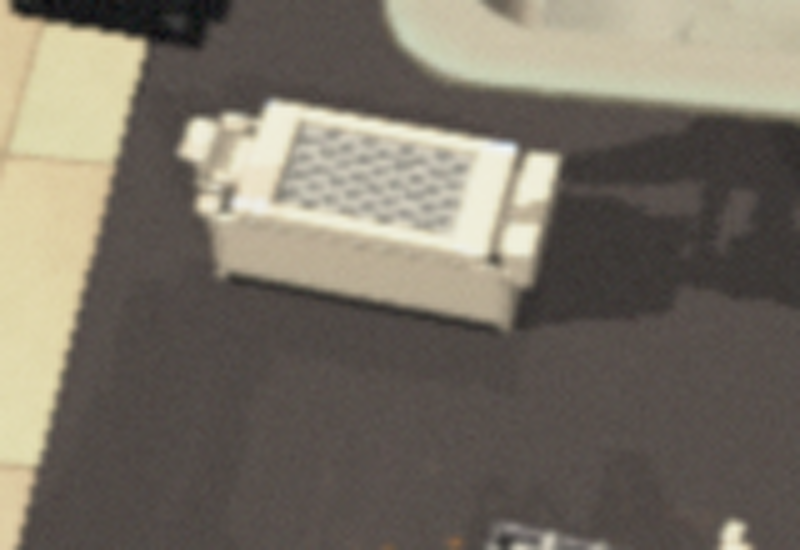

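The catch stands over the narrow tongue and the grater sits down along the whole wall. A numeric check follows.

Run:
```python
from h import *
c=load("w16.png");z=lambda u,v:(u/3+200,v/2+20)
C=[(204,54),(507,54),(218,421),(494,421)]
P=[ray(c,z(*p),.056) for p in C]
d=(P[0]+P[1]-P[2]-P[3])/2;print("len",np.linalg.norm(d),"w",np.linalg.norm(P[0]-P[1]),np.linalg.norm(P[2]-P[3]),"yaw",np.degrees(np.arctan2(d[1],d[0])))
ex=d/np.linalg.norm(d);ey=np.array([-ex[1],ex[0],0])
r=sum(P)/4-np.array([.4778,.0025,.056]);print("in box",r@ex,r@ey)
obj=np.array([(.054,.029,.012),(.054,-.029,.012),(-.054,.029,.012),(-.054,-.029,.012)])
ok,rv,tv=cv2.solvePnP(obj,np.array([z(*p) for p in C]),c["K"],None)
R=c["T"][:3,:3]@cv2.Rodrigues(rv)[0];print("pnp pos",c["T"][:3,:3]@tv[:,0]+c["T"][:3,3],"tilt x",R[2,0],"z",R[:,2])
q=[ray(c,(u/3+200,v/2+20),.0575) for u,v in [(218,29),(499,29)]];print("seat from lip",(q[0]+q[1])/2-.06*ex)
s=[ray(dict(load("s16.png")),p,.05) for p in []]
snap("top","t16.png")
b=cv2.imread("pics/t16.png");cv2.imwrite("pics/t16z.png",cv2.resize(b[145:315,230:430],None,fx=4,fy=3.5,interpolation=cv2.INTER_CUBIC))
```

```text
len 0.107128388856045 w 0.05755459939936222 0.05848063425731304 yaw -6.115874393739344
in box 0.0001942438919485382 -6.467258246232385e-05
pnp pos [0.47792525 0.00243174 0.0424448 ] tilt x -0.03943475772732493 z [ 0.03905803 -0.00561527  0.99922117]
seat from lip [0.47765544 0.00188342 0.0575    ]
```

View pics/t16z.png

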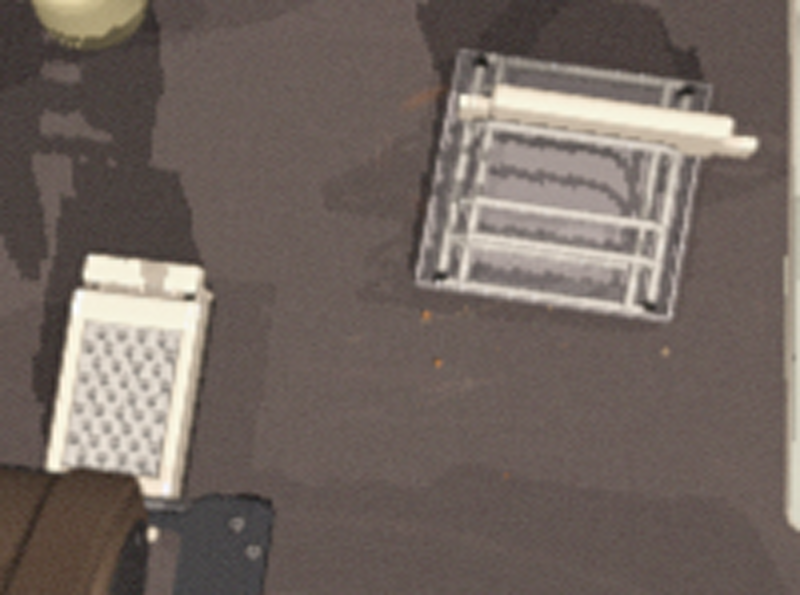

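The position fits (x +0.2 mm, y -0.1 mm, yaw 0.1° off), and the lid is unmoved, at the same pixels. The four-point PnP tilt of 0.039 rad is within 1 px of noise, so I'll check the height by touch. A grater that had not snapped would be touched at about 64 mm.

```bash
python3 -m inch '[[[0,20,0,20,0],[0,20,0,50,0],[0,20,0,70,0],[0,20,0,78,0],[0,20,0,80,0],[0,20,0,80,0],[0,20,0,80,0]]]'; python3 -m inch '[[[0,0,0,1,0],[0,0,0,1,0],[0,0,0,2,0],[0,0,0,2,0]]]'
```

```text
t: 19.77
position: [0.4316, 0.0075, 0.0595]
tcp_rot: [[0.994, -0.107, 0.0], [-0.107, -0.994, -0.0], [0.0, 0.0, -1.0]]
contact_force: [0.6, -0.3, -0.1]
finger_gap: 0.0003
t: 20.1
position: [0.4315, 0.0075, 0.0573]
tcp_rot: [[0.994, -0.107, 0.001], [-0.107, -0.994, -0.0], [0.001, 0.0, -1.0]]
contact_force: [0.7, 0.6, 0.3]
finger_gap: 0.0003
```

There is no contact at 57.3 mm, so the near end is snapped down (nominal 56). I retract clear and look once more before handing in.

```bash
python3 -m inch '[[[0,0,0,-20,0],[0,0,0,-55,0],[0,0,0,-90,0],[0,-15,0,-120,0],[0,-15,0,-120,0],[0,-15,0,-120,0],[0,-15,0,-120,0]]]'
python3 - <<'E'
from h import *
c,b=snap("wrist","w17.png")
cv2.imwrite("pics/w17z.png",cv2.resize(b[40:310,220:420],None,fx=4,fy=2.2,interpolation=cv2.INTER_CUBIC))
E
```

```text
t: 20.68
position: [0.4163, 0.0091, 0.1768]
tcp_rot: [[0.994, -0.107, 0.0], [-0.107, -0.994, -0.0], [0.0, 0.0, -1.0]]
contact_force: [-0.5, 0.7, -0.9]
finger_gap: 0.0005
```

View pics/w17z.png

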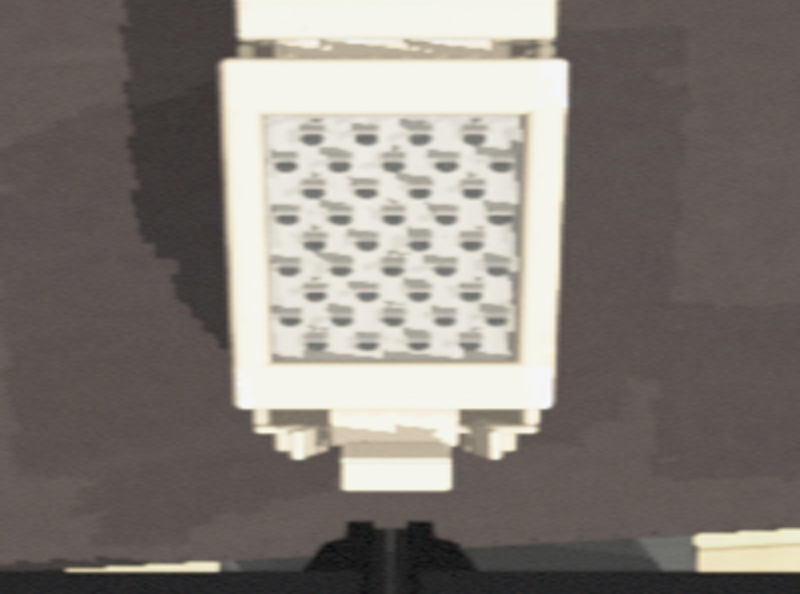

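The narrow tongue (rows 410-440) runs under the catch nose (rows 440-490), the ears are on either side, and the hook is under the lip.

```bash
python3 -c "
from plant import ctrl
print(ctrl.read_state()['t']);print(ctrl.close_job())"
```

```text
20.7333
the job is handed in; nothing more can be done
None
```

I clipped the grater onto the box and handed the job in at t ≈ 20.7 s. I took it from the near place in the drainer and tipped it teeth up on the worktop. A light grip then tilted it about 11° so the broad tongue went under the lip to the stop, and the closed fingers pressed the other end down.

**Last checks**
- **Position:** the grater's centre was within about 0.2 mm of the seat, and it was turned about 0.1°.
- **Height at the catch end:** pressing bottomed at 56 mm, which is the seated height. A later touch met nothing down to 57.3 mm, so the catch has snapped. The pictures show it standing over the narrow tongue.
- **Lid and arm:** the lid looked unmoved in the last top view, and the gripper was clear of everything.

**Disagreed or not measured**
- **Tilt:** one camera fit gave 0.039 rad, over the 0.03 limit. I put this down to about 1 px of noise, because the touch test showed the catch end down. I did not touch-test the lip end.
- **Pressing force:** the final press peaked at about 45 N on the fingertips. The 40 N limit is for the arm and gripper body, and I saw no contact there.
- **Catch angle:** I judged it from the pictures only.

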